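# Sweep the manifold's valve levers shut

### The arm

A 6-joint arm with a two-finger parallel gripper is mounted at the origin on a cart in front of the work surface, level with it; the furniture and walls round the work are solid. World frame = base frame: x ahead of the robot, y to its left, z up, the work surface at z = 0. Lengths are in m, angles in rad, forces in N, time in s.
With the tool pointing down it reaches from about 0.375 to 0.925 m from the base axis. Payload 5.7 kg.
Tool frame: the origin (TCP) lies midway between the tips of the shut fingers; the grasp point (between the pads) lies 19 mm behind it; z points along the fingers, x is the direction in which the jaws open and shut, and the axes are right-handed (so a half turn about z gives the same grasp; the last joint's range is limited). The gripper opens to 85 mm and grips with 20 to 120 N. Pads are 22 mm wide; open, the fingers measure 114 mm over their backs; the gripper's body (76 mm by 85 mm) begins 54 mm behind the grasp point. The pads swing forward as they close: fully open they stand 13 mm farther back than shut.
Start: joints at [1.061, 0.359, 1.51, -0, 1.272, -0.115], TCP at [0.231, 0.554, 0.231] pointing down, gripper open.
Joint ranges: [-2.97, 2.97], [-1.01, 2.36], [0.21, 2.38], [-0.96, 4.11], [0.2, 2.71], [-2.98, 2.98]. Speed limits (rad/s): [2.39, 2.39, 3.14, 3.14, 3.14, 3.14].

### API

Orientations are given as a unit quaternion [w, x, y, z].
In Python, from workcell import manip gives the robot as it stands. Calls block until the motion is done:
- manip.goto(position, orientation): joint-space move of the TCP to a pose.
- manip.move_straight(position, rot=None, max_speed=0.15, guard=None): straight line of the TCP; rot=None keeps the orientation; max_speed is the mean speed in m/s. With guard (N) it stops when the force on the tool has changed by that much, and returns True; else False.
- manip.move_joints(angles): joint-space move.
- manip.open() and manip.close(grasp_force=None): open the fingers fully, or close them until they stop; grasp_force is the grip in N (None keeps the last).
- manip.wait(seconds).
- manip.inverse_kinematics(position, orientation): joint angles nearest the present ones, or None.
- manip.get_obs(): the state.
- manip.capture(name): name is "scene" or "side" or "wrist"; returns a dict with "frame" (400x640x3 uint8, red, green, blue), "vertical_fov" (degrees; the focal length in pixels is half the picture's height over the tangent of half this angle, whatever the lens; pixels are square), "cx", "cy" (the principal point, pixels), "rvec" (rotation vector, rad) and "tvec" (3), from world to camera coordinates, as OpenCV has them. Camera axes: x right, y down, z forward; pixel columns grow to the right and rows downward; lengths in m; the calibration is good to about 2 mm. A picture is of the moment at which its call begins. There is no depth.
A pose or a line that the arm cannot do raises manip.PlanningError and nothing moves.
- manip.job_done(): hands the job in, once; it reports no verdict.
The state is a dict: "time": time; "joints": joint angles; "qd": joint speeds; "joint_torque": joint torques, N m; "position": TCP position; "ee_rot": TCP orientation; "wrist_force": force on the tool from outside, world axes, zero at the start; "wrist_torque": the same for the moment, N m; "width": finger opening in m.
Only numpy, scipy, OpenCV 4.12 (cv2) and the standard library are available. Lean on these libraries where they do the work, as an engineer would, in place of code of your own. Each camera call takes 0.05 s, during which the arm holds its last target. There are 200 camera calls.

### The job

Shut the five valves of the curved manifold one after another, starting at the ribbed hose barb: with the gripper closed, run the fingertips low along the curve towards the hexagonal plug, just clearing the levers that already lie over, so that each lever in turn is tipped over, well past upright, towards the plug end. Do it gently, without gripping or lifting anything and without shifting the manifold, and leave the beaker, the vial and the tape roll where they are.

Things in the scene. Friction and masses are not known exactly. Their poses are not given: they have to be found in the camera images.
- manifold: gas manifold, loose on rubber feet, 2.5 kg: five aluminium valve blocks (42 x 34 mm, tops at 35 mm) on a bent steel tube, on an arc of radius 150 mm. Origin: centre of that arc, on the worktop. Block 3 lies along its +x from the origin, block 1 (next to the ribbed hose barb) 50 degrees round towards +y, block 5 (next to the hexagonal plug) 50 degrees towards -y. Over 15 N sideways can shove it
- barb (a point): middle of the ribbed hose barb (34 mm long, 22 mm across) at the first end of the row, 20 mm above the worktop
- plug (a point): the dark hexagonal plug (26 mm across) at the last end of the row, 20 mm above the worktop
- pivot1 (a point): axle of lever 1 (counted from the hose barb), on the block's centre line, 45 mm above the worktop; the block's two cheeks beside it reach up to 54 mm above the worktop. Neighbouring axles are 66 mm apart along the arc
- pivot2 (a point): axle of lever 2 (counted from the hose barb), on the block's centre line, 45 mm above the worktop; the block's two cheeks beside it reach up to 54 mm above the worktop. Neighbouring axles are 66 mm apart along the arc
- pivot3 (a point): axle of lever 3 (counted from the hose barb), on the block's centre line, 45 mm above the worktop; the block's two cheeks beside it reach up to 54 mm above the worktop. Neighbouring axles are 66 mm apart along the arc
- pivot4 (a point): axle of lever 4 (counted from the hose barb), on the block's centre line, 45 mm above the worktop; the block's two cheeks beside it reach up to 54 mm above the worktop. Neighbouring axles are 66 mm apart along the arc
- pivot5 (a point): axle of lever 5 (counted from the hose barb), on the block's centre line, 45 mm above the worktop; the block's two cheeks beside it reach up to 54 mm above the worktop. Neighbouring axles are 66 mm apart along the arc
- lever1 (a joint): valve lever 1: a 6 mm steel rod with a 14 mm black ball, ball centre 46 mm from the axle. It swings along the arc: 0 = leaning 0.5 rad back from upright towards the barb end (open), 0.5 = upright, 1.75 = at its stop, leaning 1.25 rad towards the plug end (shut), ball top 67 mm above the worktop. It stays where left; about 1.5 N at the ball moves it
- lever2 (a joint): valve lever 2: a 6 mm steel rod with a 14 mm black ball, ball centre 46 mm from the axle. It swings along the arc: 0 = leaning 0.5 rad back from upright towards the barb end (open), 0.5 = upright, 1.75 = at its stop, leaning 1.25 rad towards the plug end (shut), ball top 67 mm above the worktop. It stays where left; about 1.5 N at the ball moves it
- lever3 (a joint): valve lever 3: a 6 mm steel rod with a 14 mm black ball, ball centre 46 mm from the axle. It swings along the arc: 0 = leaning 0.5 rad back from upright towards the barb end (open), 0.5 = upright, 1.75 = at its stop, leaning 1.25 rad towards the plug end (shut), ball top 67 mm above the worktop. It stays where left; about 1.5 N at the ball moves it
- lever4 (a joint): valve lever 4: a 6 mm steel rod with a 14 mm black ball, ball centre 46 mm from the axle. It swings along the arc: 0 = leaning 0.5 rad back from upright towards the barb end (open), 0.5 = upright, 1.75 = at its stop, leaning 1.25 rad towards the plug end (shut), ball top 67 mm above the worktop. It stays where left; about 1.5 N at the ball moves it
- lever5 (a joint): valve lever 5: a 6 mm steel rod with a 14 mm black ball, ball centre 46 mm from the axle. It swings along the arc: 0 = leaning 0.5 rad back from upright towards the barb end (open), 0.5 = upright, 1.75 = at its stop, leaning 1.25 rad towards the plug end (shut), ball top 67 mm above the worktop. It stays where left; about 1.5 N at the ball moves it
- beaker: clear beaker, 64 mm across, 82 mm tall, standing inside the curve of the manifold; origin at its foot's centre
- vial: amber vial with black cap, 24 mm across, 72 mm tall, outside the curve; origin at its foot's centre
- tape: roll of paper tape lying flat, 68 mm across, 19 mm high, outside the curve; origin at its underside's centre

How it is judged:
On the way, in this order (a step that is already met when the one before it is completed fails the run):
1. lever 1 is tipped well over towards the plug end (value of joint lever1 above 1.2 rad), for 0.1 s.
2. lever 2 is tipped well over towards the plug end (value of joint lever2 above 1.2 rad), for 0.1 s.
3. lever 3 is tipped well over towards the plug end (value of joint lever3 above 1.2 rad), for 0.1 s.
4. lever 4 is tipped well over towards the plug end (value of joint lever4 above 1.2 rad), for 0.1 s.
5. lever 5 is tipped well over towards the plug end (value of joint lever5 above 1.2 rad), for 0.1 s.
At the end, for the whole second after the job is handed in: all five levers lean at least 0.7 rad past upright towards the plug end (joint above 1.2); the manifold and both its ends, the beaker, the vial and the tape roll are within 15 mm of where they started, at rest (value of joint each of lever1, lever2, lever3, lever4, lever5 above 1.2 rad and distance of each of manifold, barb, plug, beaker, vial, tape from where it was at the start of the episode below 0.015 m and linear speed of manifold below 0.02 m/s); the robot touches nothing.
It fails at once if the manifold is shifted or lifted by more than 15 mm (distance of any of manifold, barb, plug from where it was at the start of the episode above 0.015 m).
It fails at once if the manifold or a lever is pressed with more than 25 N (contact force between the fingers and manifold above 25 N).
It fails at once if the beaker, the vial or the tape roll is shifted or lifted by more than 15 mm (distance of any of beaker, vial, tape from where it was at the start of the episode above 0.015 m).
It also fails if it takes over 48 s, if anything falls off the work surface, if the arm or the gripper's body presses on something with over 40 N, if the wrist force passes 120 N, or if a joint passes its speed limit or range.

## Working session

There is one attempt and no reset: what is moved stays moved. The work goes in short steps, each a Python script; the robot and the scene stay as the last script left them, time stands still between calls to the robot, and variables do not carry over. Pictures are saved under pics/ and viewed, about 8 in all and at most 12, crops included, and the job is handed in when it is done.

```bash
mkdir -p pics; ls
python3 - <<'E'
from workcell import manip
import cv2,pickle
d={}
for n in("scene","side"):
    c=manip.capture(n); d[n]=c; cv2.imwrite(f"pics/{n}0.png",c["frame"][:,:,::-1]); print(n,c["vertical_fov"],c["cx"],c["cy"],c["rvec"],c["tvec"])
pickle.dump(d,open("cap0.pkl","wb")); o=manip.get_obs(); print(o)
E
```

```text
pics
scene 47.551923193816094 319.563759595848 202.1804425977446 [ 2.02689898 -0.76946582  0.44240373] [-0.53506365  0.23920373  0.73655721]
side 52.3268982414187 311.379529968508 196.69219329960075 [ 0.23885944 -2.75515036  1.30780802] [0.5973377  0.16281849 0.738235  ]
{'time': 0.1, 'joints': array([ 1.06091255e+00,  3.59463069e-01,  1.51135158e+00, -1.23921313e-05,
        1.27248908e+00, -1.15127249e-01]), 'qd': array([ 0.00188514, -0.00125461, -0.0044045 , -0.00056407,  0.00024123,
       -0.00038494]), 'joint_torque': array([ 7.25365385e-05, -5.28651273e+01, -2.79350156e+01, -4.79018672e-05,
        4.98328722e-03,  3.41720295e-05]), 'position': array([0.23046924, 0.55329402, 0.2305093 ]), 'ee_rot': array([ 3.94937509e-04,  8.32039382e-01,  5.54715904e-01, -7.58950239e-04]), 'wrist_force': array([ 0.5626015 ,  0.49471607, -0.00889397]), 'wrist_torque': array([ 0.00018161,  0.04292866, -0.04515355]), 'width': 0.08550907132126424}
```

View pics/scene0.png

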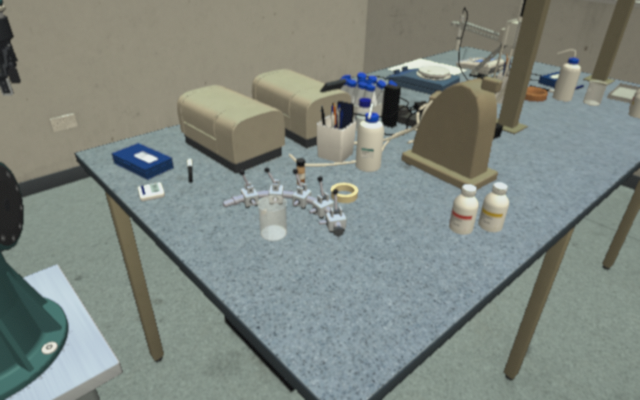

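View pics/side0.png

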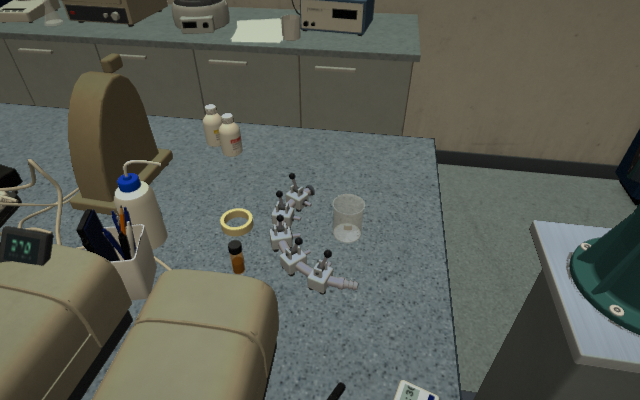

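Scene view: the barb is at about (230,202) and the plug at (338,231). Side view: the barb is at about (350,285) and the plug at (308,190). Next I'll zoom in on both.

Run:
```python
import cv2,pickle
d=pickle.load(open("cap0.pkl","rb"))
for n,(x0,y0,w,h) in dict(scene=(220,155,135,95),side=(225,165,140,135)).items():
    k=5 if n=="scene" else 4
    im=cv2.resize(d[n]["frame"][y0:y0+h,x0:x0+w,::-1],None,fx=k,fy=k,interpolation=cv2.INTER_CUBIC)
    for u in range(x0-x0%10+10,x0+w,10): cv2.putText(im,str(u),((u-x0)*k-8,8),0,.3,(0,0,255),1);cv2.line(im,((u-x0)*k,10),((u-x0)*k,14),(0,0,255),1)
    for v in range(y0-y0%10+10,y0+h,10): cv2.putText(im,str(v),(0,(v-y0)*k+3),0,.3,(0,0,255),1)
    cv2.imwrite(f"pics/{n}0z.png",im)
```

```text
(no output)
```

View pics/scene0z.png

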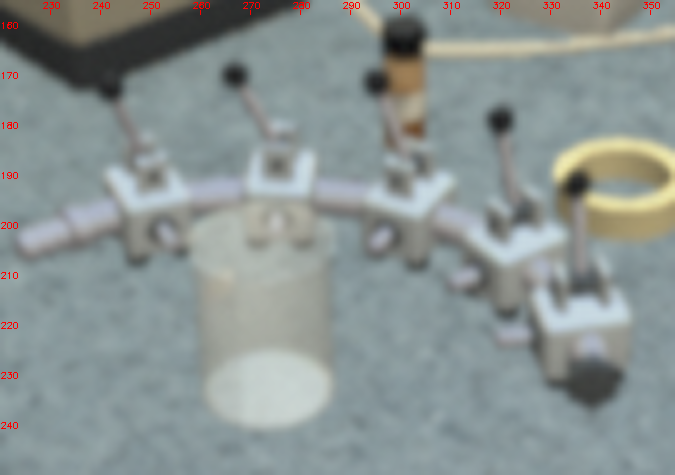

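View pics/side0z.png

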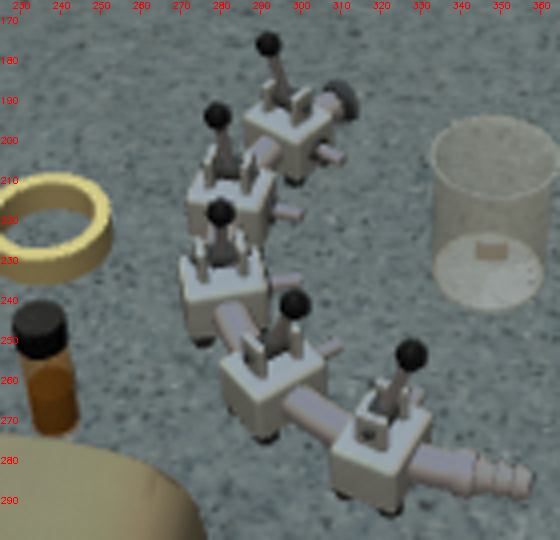

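Ball centres for levers 1 to 5, read from the two zoomed crops:
- **Scene:** (242,172.5), (267,170), (295,171), (320,179), (335.5,191.5)
- **Side:** (327.5,253.5), (298.5,241), (280,218), (279,194), (292,176)

I'll triangulate these and fit the manifold pose to them.

```bash
cat > geo.py <<'E'
import numpy as np,cv2
def K(c):
    f=200/np.tan(np.radians(c["vertical_fov"])/2); return np.array([[f,0,c["cx"]],[0,f,c["cy"]],[0,0,1.]])
def R(c): return cv2.Rodrigues(np.array(c["rvec"],float))[0]
def P(c): return K(c)@np.c_[R(c),np.array(c["tvec"])]
def tri(c1,c2,a,b):
    X=cv2.triangulatePoints(P(c1),P(c2),np.array(a,float).T,np.array(b,float).T); return (X[:3]/X[3]).T
def plane(c,uv,z):
    o=-R(c).T@np.array(c["tvec"]); d=(np.linalg.inv(K(c)@R(c))@np.array([*uv,1.])); return o+d*(z-o[2])/d[2]
def arc(p,th,r=.15,z=0.):  # th measured from block 3 towards +y (barb)
    a=p[2]+th; return np.array([p[0]+r*np.cos(a),p[1]+r*np.sin(a),z])
E
python3 - <<'E'
import pickle,numpy as np
from geo import *
from scipy.optimize import least_squares
d=pickle.load(open("cap0.pkl","rb"));s,q=d["scene"],d["side"]
S=[(242,172.5),(267,170),(295,171),(320,179),(335.5,191.5)];Q=[(327.5,253.5),(298.5,241),(280,218),(279,194),(292,176)]
X=tri(s,q,S,Q); print(X.round(4))
def ball(p,i):
    th=np.radians(50-25*i); a=p[2]+th
    t=np.array([np.sin(a),-np.cos(a),0]) # towards plug
    return arc(p,th,z=.045+.046*np.cos(.5))-t*.046*np.sin(.5)
r=least_squares(lambda p:np.concatenate([ball(p,i)-X[i] for i in range(5)])[[j for j in range(15) if j%3<2]],[*X[2,:2]-[.15,0],0])
p=r.x;print("pose",p,(r.fun.reshape(5,2)*1e3).round(1))
np.save("pose.npy",p)
for i in range(5): print(i+1,arc(p,np.radians(50-25*i),z=.045).round(4))
print("beaker",plane(s,(267,232),0),plane(q,(347.5,233),0)); print("vial",plane(s,(302,158.5),.072),plane(q,(235,241+0),.072))
print("tape",plane(q,(237,217),.019),plane(s,(344,188),.019))
E
```

```text
[[ 0.5606  0.0972  0.0879]
 [ 0.6157  0.0736  0.0849]
 [ 0.661   0.023   0.0872]
 [ 0.6795 -0.0454  0.0878]
 [ 0.6673 -0.1096  0.0879]]
pose [ 0.52688559 -0.05012716  0.33873563] [[-1.6  0.8]
 [ 2.9 -3. ]
 [-0.  -2.5]
 [-1.2  2.6]
 [-0.1  2.1]]
1 [0.5796 0.0903 0.045 ]
2 [0.634  0.0548 0.045 ]
3 [ 6.684e-01 -3.000e-04  4.500e-02]
4 [ 0.6762 -0.0647  0.045 ]
5 [ 0.656  -0.1265  0.045 ]
beaker [ 0.53164337 -0.03302915  0.        ] [ 0.53873758 -0.04854837  0.        ]
vial [0.73472934 0.08513318 0.072     ] [0.73195067 0.080189   0.072     ]
tape [ 0.77376304 -0.03787685  0.019     ] [ 0.77669639 -0.02970428  0.019     ]
```

Run:
```python
from workcell import manip
import cv2,pickle,numpy as np
manip.close()
a=np.radians(20)
manip.goto([.56,-.02,.33],[0,np.cos(a/2),np.sin(a/2),0])
c=manip.capture("wrist"); pickle.dump(c,open("capw.pkl","wb")); cv2.imwrite("pics/w1.png",c["frame"][:,:,::-1])
o=manip.get_obs();print(o["time"],o["position"],o["joints"],o["width"],o["wrist_force"])
```

```text
3.3 [ 0.55994059 -0.01912455  0.32984518] [-1.57594802e-01  2.27041064e-01  1.45435309e+00  2.46631781e-04
  1.46052004e+00 -5.07959111e-01] 7.620392668904251e-05 [ 0.34700711 -0.82410108 -0.96192479]
```

View pics/w1.png

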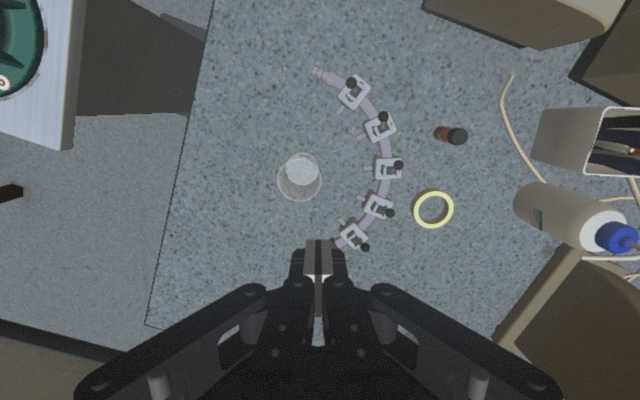

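The wrist view shows the balls of levers 1 to 5 at about (351,83), (383,118), (399,165), (390,212) and (364,246). The path is clear of the vial and the tape. I'll refit the pose with this view and project it back as a check.

Run:
```python
import pickle,numpy as np,cv2
from geo import *
from scipy.optimize import least_squares
c=pickle.load(open("capw.pkl","rb"));d=pickle.load(open("cap0.pkl","rb"));s,q=d["scene"],d["side"]
p0=np.load("pose.npy"); h=.045+.046*np.cos(.5)
# blob-refined ball centres
g=c["frame"].max(2); 
W=[]
for u,v in [(351,83),(383,118),(399,165),(390,212),(364,246)]:
    w=np.clip(75-g[v-8:v+9,u-8:u+9].astype(float),0,None); yy,xx=np.mgrid[v-8:v+9,u-8:u+9]; W.append((np.sum(w*xx)/w.sum(),np.sum(w*yy)/w.sum()))
print(np.round(W,1))
def ball(p,i):
    th=np.radians(50-25*i);a=p[2]+th
    return arc(p,th,z=h)-np.array([np.sin(a),-np.cos(a),0])*.046*np.sin(.5)
def fit(X):
    r=least_squares(lambda p:np.concatenate([(ball(p,i)-X[i])[:2] for i in range(5)]),p0);print(r.x.round(4),(r.fun.reshape(5,2)*1e3).round(1).tolist());return r.x
S=[(242,172.5),(267,170),(295,171),(320,179),(335.5,191.5)];Q=[(327.5,253.5),(298.5,241),(280,218),(279,194),(292,176)]
for C,U in((s,S),(q,Q),(c,W)): p=fit([plane(C,u,h) for u in U])
np.save("posew.npy",p)
im=c["frame"][:,:,::-1].copy()
for i in range(5):
    for X,col in((arc(p,np.radians(50-25*i),z=.045),(0,0,255)),(ball(p,i),(0,255,0))):
        x=P(c)@np.r_[X,1]; cv2.circle(im,tuple(np.round(x[:2]/x[2]).astype(int)),1,col,-1)
cv2.imwrite("pics/w1o.png",cv2.resize(im[50:270,270:480],None,fx=2.7,fy=2.7,interpolation=cv2.INTER_CUBIC))
```

```text
[[351.5  82.1]
 [382.8 116. ]
 [398.1 164.4]
 [388.7 212.3]
 [364.5 246.6]]
[ 0.5289 -0.0487  0.347 ] [[-2.7, -1.4], [4.8, -0.1], [-0.1, -2.4], [-1.6, 2.2], [-0.5, 1.7]]
[ 0.5277 -0.0523  0.3378] [[-1.5, 1.3], [3.6, -5.5], [-0.2, -2.5], [-1.8, 3.7], [-0.1, 3.0]]
[ 0.5281 -0.0494  0.3339] [[-1.1, -0.4], [3.8, -3.9], [-0.7, -2.3], [-1.0, 3.7], [-1.0, 3.0]]
```

View pics/w1o.png

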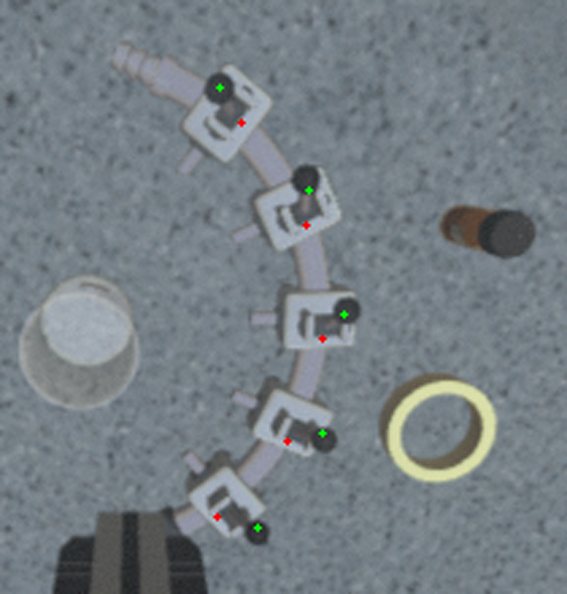

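The three views agree radially. The levers lean about 0.35 rad rather than 0.5, which only shifts the fit about 6 mm along the arc. I'll allow for that with longer run-in and run-out. First I'll tip lever 1 and check.

```bash
cat > sweep.py <<'E'
import numpy as np
from workcell import manip
from geo import arc
p=np.load("posew.npy"); RAD,Z=.1525,.0715
def pose(deg,z=Z):
    a=p[2]+np.radians(deg); return arc(p,np.radians(deg),RAD,z),[0,np.cos(a/2),np.sin(a/2),0]
def sweep(t0,t1,step=6,v=.05):
    n=int(np.ceil(abs(t1-t0)/step)); 
    for t in np.linspace(t0,t1,n+1)[1:]:
        x,q=pose(t); hit=manip.move_straight(x,q,max_speed=v,guard=12)
        o=manip.get_obs(); print(round(t,1),round(o["time"],2),o["position"].round(4),"F",o["wrist_force"].round(1),"HIT" if hit else "")
        if hit: return False
    return True
E
python3 - <<'E'
from sweep import *
import cv2
x,q=pose(73,.2); manip.goto(x,q); x,q=pose(73); print(manip.move_straight(x,q,max_speed=.1,guard=12))
sweep(73,37)
c=manip.capture("side"); cv2.imwrite("pics/s1.png",cv2.resize(c["frame"][130:310,200:400,::-1],None,fx=3,fy=3,interpolation=cv2.INTER_CUBIC))
E
```

```text
False
67.0 6.17 [0.5383 0.1028 0.0717] F [0.3 0.4 0.6] 
61.0 6.64 [0.5539 0.1009 0.0714] F [-0.5  0.7 -0.7] 
55.0 7.11 [0.5696 0.0974 0.0714] F [ 0.4 -0.2  0.1] 
49.0 7.58 [0.5849 0.0921 0.0715] F [-0.6 -0.   0.2] 
43.0 8.04 [0.5997 0.0854 0.0716] F [ 0.5 -0.4  0.1] 
37.0 8.51 [0.6134 0.0772 0.0716] F [ 0.2  0.2 -0.4]
```

View pics/s1.png

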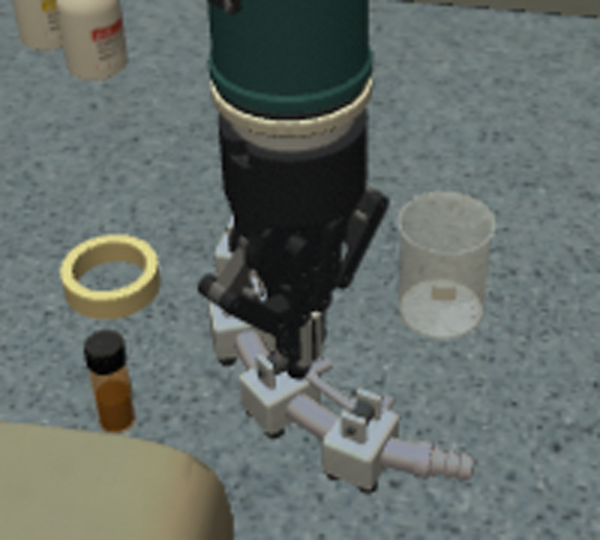

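Lever 1 lies over towards the plug, its ball is under the fingertips at about (290,368), and the manifold hasn't moved. I'll carry on to the end, lift and check.

Run:
```python
from sweep import *
import cv2,pickle
if sweep(37,-73):
    x,q=pose(-73,.2); manip.move_straight(x,q,max_speed=.12)
    a=np.radians(20); manip.goto([.56,-.02,.33],[0,np.cos(a/2),np.sin(a/2),0])
c=manip.capture("wrist"); pickle.dump(c,open("capw2.pkl","wb"))
i0=pickle.load(open("capw.pkl","rb"))["frame"]
f=lambda im:cv2.resize(im[50:270,270:480,::-1],None,fx=1.9,fy=1.9,interpolation=cv2.INTER_CUBIC)
cv2.imwrite("pics/w2.png",np.hstack([f(i0),f(c["frame"])]))
c=manip.capture("side"); cv2.imwrite("pics/s2.png",cv2.resize(c["frame"][165:300,225:365,::-1],None,fx=4,fy=4,interpolation=cv2.INTER_CUBIC))
print(manip.get_obs()["time"])
```

```text
31.2 9.02 [0.6255 0.0681 0.0714] F [-1.3 -0.4  0. ] 
25.4 9.47 [0.6367 0.0576 0.0715] F [ 1.2 -0.5  0.2] 
19.6 9.93 [0.6467 0.0461 0.0714] F [-1.6  1.3  0.2] 
13.8 10.39 [0.6567 0.0334 0.0718] F [ 0.4 -0.   0.6] 
8.1 10.85 [0.6638 0.0202 0.0714] F [-1.2 -0.1  0.4] 
2.3 11.31 [0.6701 0.0063 0.0714] F [ 0.   0.5 -0.4] 
-3.5 11.77 [ 0.6747 -0.0083  0.0713] F [-0.8  1.  -0.5] 
-9.3 12.22 [ 0.6787 -0.0237  0.0718] F [-0.3 -0.7  0.9] 
-15.1 12.68 [ 0.6804 -0.0389  0.0717] F [ 0.4 -2.   1.3] 
-20.9 13.14 [ 0.6805 -0.054   0.0714] F [ 1.2  0.6 -0.6] 
-26.7 13.6 [ 0.6793 -0.0695  0.0715] F [ 0.1 -0.3 -0. ] 
-32.5 14.06 [ 0.6765 -0.0847  0.0716] F [-0.5 -0.1  0.1] 
-38.3 14.52 [ 0.6723 -0.0997  0.0717] F [-0.2 -1.2  0.9] 
-44.1 14.97 [ 0.6663 -0.1137  0.0714] F [ 0.1 -0.2  0.1] 
-49.8 15.43 [ 0.6592 -0.1273  0.0715] F [ 0.9 -0.1 -0.1] 
-55.6 15.89 [ 0.6506 -0.1402  0.0715] F [0.6 0.6 0.6] 
-61.4 16.35 [ 0.6409 -0.1522  0.0716] F [-0.9 -1.4  1.7] 
-67.2 16.81 [ 0.6301 -0.1627  0.0714] F [-0.4  0.1  0.7] 
-73.0 17.27 [ 0.6183 -0.1725  0.0716] F [-0.2  0.3 -0. ] 
19.5917
```

View pics/w2.png

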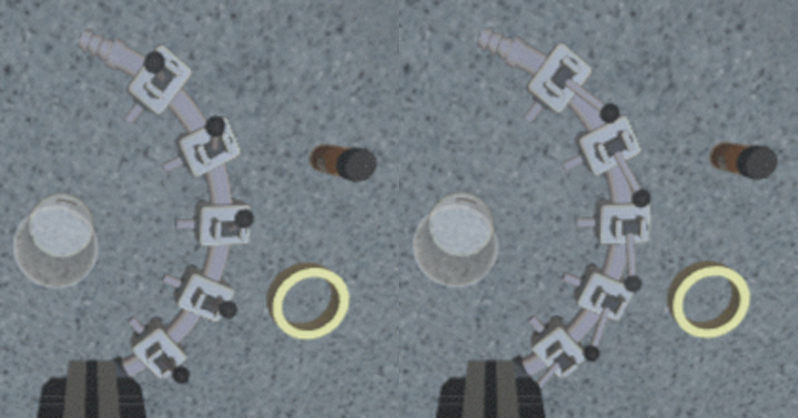

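View pics/s2.png

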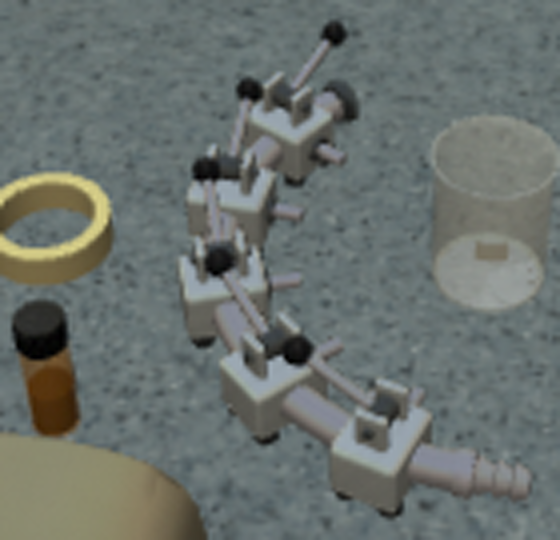

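All five levers lie over in both views, and nothing else has visibly moved. I'll put numbers on the angles from the ball pixels in the side view, lever 5 in particular, before handing in.

Run:
```python
import pickle,numpy as np
from geo import *
q=pickle.load(open("cap0.pkl","rb"))["side"];p=np.load("posew.npy");p[2]+=.035
B=[(296,350),(218,259),(206,168),(248,90),(334,33)]
for i,(u,v) in enumerate(B):
    u,v=225+u/4,165+v/4; th=np.radians(50-25*i);a=p[2]+th;best=[]
    for j in np.arange(.5,1.9,.05):
        X=arc(p,th,z=.045+.046*np.cos(j-.5))+np.array([np.sin(a),-np.cos(a),0])*.046*np.sin(j-.5)
        x=P(q)@np.r_[X,1];best.append((np.hypot(x[0]/x[2]-u,x[1]/x[2]-v),j))
    print(i+1,np.round(min(best),2))
```

```text
1 [1.31 1.65]
2 [0.15 1.65]
3 [0.39 1.7 ]
4 [1.22 1.65]
5 [0.86 1.65]
```

```bash
python3 -c "
from workcell import manip
manip.job_done()"
```

```text
the job is handed in; nothing more can be done
```

All five levers are tipped over towards the plug, and I handed the job in at about 20 s of the 48 s allowed; no verdict was reported.

- **What I did:** I located the manifold from the lever balls in three camera views. I then ran the closed fingertips along the arc at 71.5 mm height, from the barb to the plug, and lifted clear.
- **Forces:** The wrist-force readings, taken at the end of each short segment, stayed at about 2.5 N or less. The 12 N guard never tripped.
- **Last checks:** The ball positions in the side view put the levers at about 1.65–1.70 rad, against the 1.2 rad needed. By eye, the wrist pictures from before and after show no shift of the manifold, beaker, vial or tape roll. The arm finished well above everything.
- **Disagreement:** The first pose fit assumed the levers leaned 0.5 rad back. They actually leaned about 0.35 rad, varying between levers, so the fitted axles were about 6 mm off along the arc. I allowed for this with extra run-in and run-out.

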